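# Pack up a plaster mould in the hold-down press and hold it shut

## Task

A plaster mould stands in the wooden hold-down press, but the lever drops onto its stop before the foot reaches the mould. Lay spare test tiles flat on the mould, neatly one upon another under the foot, just as many as it takes for the lever to bear on the stack while about level, then pull the lever down by its cross bar onto the stack. The lever springs open when let go, so finish while still holding it down, pressing firmly but not hard, and leave the other things on the bench where they are.

Things in the scene. Friction and masses are not known exactly. Their poses are not given: they have to be found in the camera images.
- press: wooden hold-down press, fixed: two side rails (22 mm high, 64 mm either side of the middle) and two cheeks at the back with the lever's hinge pin. Origin on the worktop where the mould stands, under the foot when the lever is level; x points from the handle end to the hinge, y along the hinge pin, z up. Hinge axis at x = +120 mm, z = 80 mm in this frame
- lever (a joint): lever angle in rad: 0 = level, pointing along the press's -x; -0.045 = on its lower stop; 1.5 = nearly upright, where a spring holds it at the start. About 3 N at the bar keeps it down. Lever 20 mm wide, 18 thick. At level the foot's underside is 54 mm above the worktop, on the stop 5 mm lower. One tile more or less changes the angle by 0.067
- press_foot (a point): rubber-faced round foot, 25 mm across, under the lever 120 mm from the hinge axis; origin at the centre of its underside, z up when the lever is level
- press_handle (a point): steel cross bar at the lever's end, 16 mm diameter, 120 mm long along the press's y, 220 mm from the hinge axis and level with it when the lever is level; origin at its middle, where the lever joins it. It turns with the lever and can be gripped from above at either side of the lever, and turns in the grip
- grip_left (a point): point on the cross bar's axis 36 mm to the press's +y side of the lever, clear of the lever, to grip or push at
- grip_right (a point): point on the cross bar's axis 36 mm to the press's -y side of the lever, clear of the lever, to grip or push at
- mould_low: round plaster mould of two halves, 94 mm across, 30 mm high, flat top, with a parting groove round the middle of its height; heavy, does not move; origin at the centre of its underside on the worktop. One of the three moulds stands in the press under the foot, the other two are spares at the back
- mould_mid: round plaster mould of two halves, 94 mm across, 38 mm high, flat top, with a parting groove round the middle of its height; heavy, does not move; origin at the centre of its underside on the worktop. One of the three moulds stands in the press under the foot, the other two are spares at the back
- mould_high: round plaster mould of two halves, 94 mm across, 46 mm high, flat top, with a parting groove round the middle of its height; heavy, does not move; origin at the centre of its underside on the worktop. One of the three moulds stands in the press under the foot, the other two are spares at the back
- tile_1: loose fired test tile, 62 (its x) x 40 (its y) x 8 mm, lying flat, one small hanging hole near one end; all four tiles are alike but for the glaze and any of them serves; origin at the centre of its underside, z up; 45 g
- tile_2: loose fired test tile, 62 (its x) x 40 (its y) x 8 mm, lying flat, one small hanging hole near one end; all four tiles are alike but for the glaze and any of them serves; origin at the centre of its underside, z up; 45 g
- tile_3: loose fired test tile, 62 (its x) x 40 (its y) x 8 mm, lying flat, one small hanging hole near one end; all four tiles are alike but for the glaze and any of them serves; origin at the centre of its underside, z up; 45 g
- tile_4: loose fired test tile, 62 (its x) x 40 (its y) x 8 mm, lying flat, one small hanging hole near one end; all four tiles are alike but for the glaze and any of them serves; origin at the centre of its underside, z up; 45 g
- glaze_pot: small lidded glaze pot, 54 mm across, 51 mm high, standing among the tiles; leave it alone; origin at the centre of its underside
- rib: half-moon wooden rib, 106 x 52 x 7 mm, lying flat; leave it alone; origin at the centre of its underside
- red_pencil: pencil, 170 mm long, lying; leave it alone; origin at its middle
- loop_tool: wooden loop tool, 178 mm long, lying; leave it alone; origin at its middle
- trailer: rubber bulb slip trailer with a nozzle, 103 x 47 x 48 mm, lying; leave it alone; origin under its middle
Mind the look-alikes: they are no part of the job. What is shaped like the tile_1 but red is not meant.

How it is judged:
By the outcome, as a careful person would: the job done as asked, in the order asked, and still so for the second after the job is handed in, while the arm keeps its last pose, push and grip.
It also fails if it takes over 72 s, if anything falls off the work surface, if the arm or the gripper's body presses on something with over 40 N, if the wrist force passes 120 N, or if a joint passes its speed limit or range.

## Robot

A 6-joint arm with a two-finger parallel gripper is mounted at the origin on a cart in front of the work surface, level with it; the furniture and walls round the work are solid. World frame = base frame: x ahead of the robot, y to its left, z up, the work surface at z = 0. Lengths are in m, angles in rad, forces in N, time in s.
With the tool pointing down it reaches from about 0.3 to 0.85 m from the base axis. Payload 5.4 kg.
Tool frame: the origin (TCP) lies midway between the tips of the shut fingers; the grasp point (between the pads) lies 19 mm behind it; z points along the fingers, y is the line along which they close (so a half turn about z gives the same grasp; the last joint's range is limited). The gripper opens to 85 mm and grips with 20 to 120 N. Pads are 22 mm wide; open, the fingers measure 114 mm over their backs; the gripper's body (76 mm by 85 mm) begins 54 mm behind the grasp point. The pads swing forward as they close: fully open they stand 13 mm farther back than shut.
Start: joints at [0.989, 0.158, 1.597, -0, 1.386, -0.21], TCP at [0.209, 0.536, 0.231] pointing down, gripper open.
Joint ranges: [-2.91, 2.91], [-0.94, 2.29], [0.18, 2.7], [-1.29, 4.43], [0.17, 2.64], [-3, 3]. Speed limits (rad/s): [2.57, 2.57, 3.14, 3.14, 3.14, 3.14].

## Interface

Orientations are given as a unit quaternion [x, y, z, w].
In Python, from bench import status, eyes, workorder, models gives the robot as it stands.
- The arm moves only by the tool arm_command, never from a script. Its argument "steps" is a list of rows, each an object with "fingers": the closure, from 0 (fully open) to 1 (shut); "slide": the shift along the tool's x, y, z each as a share of 0.02 m, from -1 to 1, a list of three; "dr": the turn, a rotation vector about the tool's x, y, z each as a share of 4 degrees, from -1 to 1, a list of three. In form: [{"fingers": fingers, "slide": [dx, dy, dz], "dr": [rx, ry, rz]}, ...]. A call has 1 to 8 rows; each row shifts and turns the commanded pose from where the row before left it, along the tool's axes as they then stand; what a row does not reach is not made up. A row lasts 1/10 s, in which the tool goes at most 50 mm and 8.59 degrees, less where a joint would pass 70% of its speed; a pose out of reach is approached as far as the arm can. A call with a number of a shift or a turn outside -1 to 1 is refused whole. A call with a gripper value outside its range is refused whole. The fingers move at their own pace and stop on an object; "force" is the grip in N (left out, the last holds). Time passes only in rows, so rows that do not move let the fingers close. It gives the time, the measured TCP pose, the force, the opening and the grip force at its end, in the units of the state.
- status.state(): the state, without advancing time (a new reading comes with each control period).
- eyes.read_camera(name): name is "scene" or "side" or "wrist"; returns the picture (480x640x3 uint8, blue, green, red); there is no depth.
- eyes.camera_model(name): a dict with "vfov" (degrees; the focal length in pixels is half the picture's height over the tangent of half this angle, whatever the lens; pixels are square), "cx", "cy" (the principal point, pixels), "R" (3x3) and "t" (3): a world point X has camera coordinates R X + t; the wrist camera has in their place "tool_from_camera" (4x4, takes a point from camera to tool coordinates, whose origin is the TCP and whose axes are the flange's). Camera axes: x right, y down, z forward; pixel columns grow to the right and rows downward; lengths in m; the calibration is good to about 2 mm. A picture is of the moment at which its call begins: read the wrist's pose just before it. camera_model takes no time and is no camera call.
- workorder.close_job(): hands the job in; it is judged then, once.
Trained networks look in the newest picture that a camera, given by its name, has taken for a name from the list of things; names that differ only in an ending like _2 or _b are one class to them, and where a whole thing is asked for, a point or a joint stands for the part that bears it (a point fixed in the world has none). Each returns a list of dicts, best first, with "score" (0 to 1); they miss things now and then, are a little off and sometimes report something else, mostly with a low value. They report only what shows in the picture. A call takes as long as a camera call. They do not tell look-alikes from the thing itself.
- models.find_in(camera, thing): "point" ([column, row] as shares, 0 to 1, of the picture: columns of its width, rows of its height, amid what is visible of it).
- models.trace(camera, thing): "region" (480x640 bool, what is visible of it) and "point" ([column, row] as shares, 0 to 1, of the picture: columns of its width, rows of its height, amid what is visible of it).
- models.mark_of(camera, thing): "point" ([column, row] as shares, 0 to 1, of the picture: columns of its width, rows of its height: a listed point, or the origin of a listed thing).
The state is a dict: "t": time; "qpos": joint angles; "qd": joint speeds; "effort": joint torques, N m; "tool_pos": TCP position; "tcp_rot": TCP orientation; "contact_force": force on the tool from outside, world axes, zero at the start; "moment": the same for the moment, N m; "opening": opening from 0.0 (shut) to 1.0 (fully open); "grip_force": force on a finger pad.
Only numpy, scipy, OpenCV 4.12 (cv2) and the standard library are available. Lean on these libraries where they do the work, as an engineer would, in place of code of your own. Each camera call takes 0.05 s, during which the arm holds its last target. There are 200 camera calls.

## Working session

There is one attempt and no reset: what is moved stays moved. The work goes in short steps, Python scripts to look and compute and a tool call to move; the robot and the scene stay as the last step left them, time stands still between calls to the robot, and variables do not carry over. Pictures are saved under pics/ and viewed, at most 10 in all, crops included, and the job is handed in when it is done.

Besides the shell and the picture viewer there is one more tool, called after "Emit:" as name(argument=value, ...) on one line, values as JSON. arm_command: Moves the arm, as the interface text tells. Its arguments: {"type":"object","properties":{"steps":{"type":"array"},"force":{"type":"number"}},"required":["steps"]}

```bash
ls; mkdir -p pics
cat > h.py <<'E'
import numpy as np, cv2
from bench import status, eyes, workorder, models
from scipy.spatial.transform import Rotation as Ro
def cam(name):
    m=eyes.camera_model(name); f=240/np.tan(np.radians(m["vfov"])/2)
    if "R" in m: R=np.array(m["R"]);t=np.array(m["t"])
    else:
        s=status.state(); T=np.eye(4); T[:3,:3]=Ro.from_quat(s["tcp_rot"]).as_matrix(); T[:3,3]=s["tool_pos"]
        W=np.linalg.inv(T@np.array(m["tool_from_camera"])); R=W[:3,:3]; t=W[:3,3]
    return f,m["cx"],m["cy"],R,t
def ray(c,px,z):
    f,cx,cy,R,t=c; d=R.T@np.array([(px[0]-cx)/f,(px[1]-cy)/f,1]); o=-R.T@t
    return o+d*(z-o[2])/d[2]
def proj(c,X):
    f,cx,cy,R,t=c; p=R@np.array(X)+t; return np.array([cx+f*p[0]/p[2],cy+f*p[1]/p[2]])
E
python3 - <<'E'
from h import *
np.set_printoptions(precision=4,suppress=True)
for n in ["scene","side"]:
    im=eyes.read_camera(n); cv2.imwrite(f"pics/{n}0.png",im); c=cam(n); print(n,"pos",-c[3].T@c[4],eyes.camera_model(n).keys())
    for th in ["press","tile_1","glaze_pot","press_handle","press_foot","mould_low","mould_mid","mould_high"]:
        for r in models.mark_of(n,th)[:6]:
            p=np.array(r["point"])*[640,480]; print(th,round(r["score"],2),p.round(),ray(c,p,0)[:2])
s=status.state();print(s["t"],s["tool_pos"],s["tcp_rot"])
E
```

```text
pics
scene pos [0.2205 0.4055 0.7884] dict_keys(['vfov', 'cx', 'cy', 'R', 't'])
press 0.37 [226. 119.] [ 0.9193 -0.3688]
tile_1 0.95 [407. 235.] [ 0.4071 -0.2613]
tile_1 0.95 [335. 213.] [ 0.5523 -0.2386]
tile_1 0.95 [424. 188.] [ 0.4293 -0.397 ]
tile_1 0.88 [367. 168.] [ 0.5578 -0.3887]
tile_1 0.62 [364. 352.] [0.3628 0.0022]
glaze_pot 0.69 [384. 200.] [ 0.4854 -0.3223]
press_handle 0.85 [217. 129.] [ 0.9143 -0.3257]
press_foot 0.73 [235. 182.] [ 0.7755 -0.2067]
press_foot 0.68 [150. 328.] [0.6886 0.1466]
mould_low 0.65 [291. 149.] [ 0.7309 -0.357 ]
mould_mid 0.94 [291. 276.] [ 0.5467 -0.0645]
mould_high 0.58 [258. 181.] [ 0.7362 -0.2365]
side pos [ 0.5572 -0.7684  0.6173] dict_keys(['vfov', 'cx', 'cy', 'R', 't'])
press 0.88 [312. 252.] [ 0.5439 -0.0526]
tile_1 0.81 [230. 330.] [ 0.4069 -0.2574]
tile_1 0.77 [315. 326.] [ 0.5527 -0.2478]
tile_1 0.75 [232. 401.] [ 0.4297 -0.3915]
tile_1 0.74 [317. 399.] [ 0.5561 -0.3868]
tile_1 0.63 [424. 379.] [ 0.7212 -0.3519]
tile_1 0.58 [231. 232.] [0.3675 0.0121]
glaze_pot 0.71 [277. 364.] [ 0.4919 -0.3262]
press_handle 0.8 [376. 114.] [0.7408 0.6205]
press_foot 0.96 [358. 170.] [0.6614 0.2711]
mould_low 0.8 [425. 380.] [ 0.7211 -0.354 ]
mould_low 0.17 [375. 112.] [0.7402 0.6374]
mould_mid 0.82 [314. 255.] [ 0.5492 -0.0619]
mould_high 0.55 [420. 321.] [ 0.7347 -0.2358]
0.9 [0.2089 0.5357 0.2313] [0.1848 0.9828 0.     0.    ]
```

View pics/scene0.png

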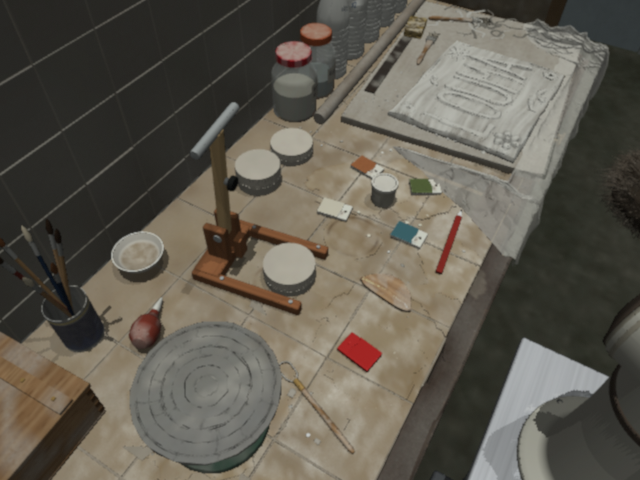

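View pics/side0.png

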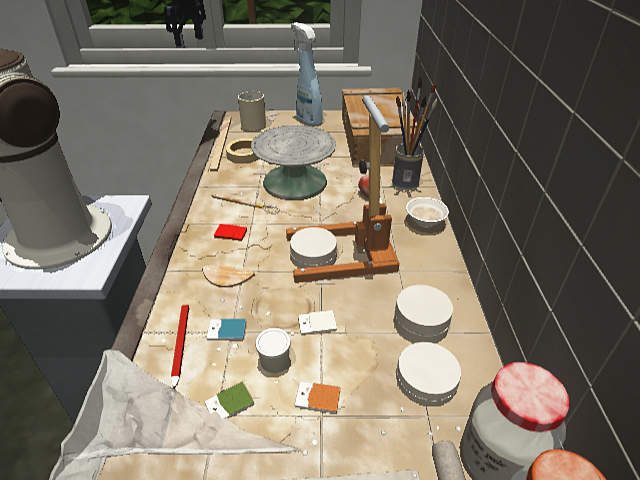

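The scene picture shows five tile-like things: blue (407,235), white (335,213), green (424,188) and orange (367,168), all with a white end and a hole, plus a plain red plate (360,352), which is the look-alike. A mould stands in the press at (290,268), with two spares at the back. I'll now measure the tile yaws, the mould heights and the press axis.

```bash
cat > m.py <<'E'
from h import *
from scipy.optimize import minimize
np.set_printoptions(precision=4,suppress=True)
C={n:cam(n) for n in ["scene","side"]}
ims={n:eyes.read_camera(n) for n in C}
def flat(c,mask,z):
    k=max(cv2.findContours(mask.astype(np.uint8),cv2.RETR_EXTERNAL,cv2.CHAIN_APPROX_NONE)[0],key=cv2.contourArea)
    w=np.array([ray(c,p[0],z)[:2] for p in k]); r=cv2.minAreaRect((w*1000).astype(np.float32)); b=cv2.boxPoints(r)
    e=max([b[1]-b[0],b[2]-b[1]],key=np.linalg.norm); return np.array(r[0])/1000,sorted(r[1]),np.degrees(np.arctan2(e[1],e[0]))%180
masks={n:{} for n in C}
for n,c in C.items():
    for r in models.trace(n,"tile_1")[:7]:
        print(n,"tile",round(r["score"],2),*flat(c,r["region"],.006))
    for t in ["mould_low","mould_mid","mould_high"]:
        for r in models.trace(n,t)[:4]:
            p=ray(c,np.array(r["point"])*[640,480],.035)[:2]
            for i,q in enumerate([(.547,-.063),(.722,-.353),(.735,-.236)]):
                if np.hypot(*(p-q))<.04: masks[n].setdefault(i,r["region"]); print(n,t,round(r["score"],2),"at",i)
a=np.linspace(0,2*np.pi,60)
def sil(c,x,y,h):
    P=[proj(c,[x+.047*np.cos(b),y+.047*np.sin(b),z]) for b in a for z in (0,h)]
    m=np.zeros((480*2,640*2),np.uint8); cv2.fillConvexPoly(m,cv2.convexHull((np.array(P)*2).astype(np.int32)),1); return m
for i,q in enumerate([(.547,-.063),(.722,-.353),(.735,-.236)]):
    for h in (.03,.038,.046):
        def cost(v):
            s=0
            for n in C:
                if i in masks[n]:
                    M=cv2.resize(masks[n][i].astype(np.uint8),(1280,960),interpolation=0); S=sil(C[n],v[0]/100,v[1]/100,h)
                    s+=1-(M&S).sum()/(M|S).sum()
            return s
        r=minimize(cost,np.array(q)*100,method="Nelder-Mead",options=dict(initial_simplex=np.array(q)*100+np.array([[0,0],[.5,0],[0,.5]]),maxiter=40)); print(i,h,r.x/100,r.fun,sorted(n for n in C if i in masks[n]))
for n in C:
    for t in ["press","press_handle","press_foot"]:
        for r in models.mark_of(n,t)[:2]: print(n,t,r["score"],np.array(r["point"])*[640,480])
x0,y0,x1,y1=190,190,330,320
im=ims["scene"][110:320,180:480]; im2=ims["side"][200:420,190:490]
cv2.imwrite("pics/crop.png",np.vstack([cv2.resize(im,None,fx=1.9,fy=1.4*1.0,interpolation=cv2.INTER_CUBIC)[:290,:570],cv2.resize(im2,(570,300),interpolation=cv2.INTER_CUBIC)]))
E
python3 m.py
```

```text
scene tile 0.83 [ 0.557  -0.3861] [48.91728973388672, 66.42145538330078] 172.04726
scene tile 0.83 [0.3688 0.0085] [42.77415466308594, 62.48032760620117] 170.75587
scene tile 0.76 [ 0.556  -0.2431] [46.81730651855469, 63.95550537109375] 6.6287866
scene tile 0.6 [ 0.4266 -0.3943] [46.864131927490234, 62.95866775512695] 31.122465
scene mould_mid 0.61 at 0
scene mould_high 0.95 at 2
side tile 0.89 [ 0.5551 -0.2453] [46.13093948364258, 63.67081069946289] 9.333815
side tile 0.81 [ 0.4018 -0.2614] [47.04404067993164, 64.88129425048828] 2.6560314
side tile 0.81 [0.3684 0.005 ] [49.0439567565918, 63.66714859008789] 167.80882
side tile 0.79 [ 0.4266 -0.3974] [45.733821868896484, 63.94405746459961] 32.258507
side tile 0.65 [ 0.5563 -0.3875] [44.71131896972656, 61.57597732543945] 170.22833
side mould_low 0.85 at 1
side mould_mid 0.8 at 0
side mould_high 0.93 at 2
0 0.03 [ 0.5482 -0.0645] 0.16144728780809647 ['scene', 'side']
0 0.038 [ 0.5472 -0.0645] 0.17592675958130366 ['scene', 'side']
0 0.046 [ 0.547  -0.0646] 0.298297596300682 ['scene', 'side']
1 0.03 [ 0.7246 -0.3501] 0.07059514199750494 ['side']
1 0.038 [ 0.7248 -0.3498] 0.1291655191407326 ['side']
1 0.046 [ 0.7248 -0.3496] 0.18298119790657108 ['side']
2 0.03 [ 0.7359 -0.2388] 0.2401411366623356 ['scene', 'side']
2 0.038 [ 0.7357 -0.2385] 0.10646515648900678 ['scene', 'side']
2 0.046 [ 0.734  -0.2394] 0.14538192898699354 ['scene', 'side']
scene press_handle 0.6 [216.576 127.2  ]
scene press_foot 0.7 [233.28  183.888]
side press 0.69 [314.112 252.48 ]
side press_handle 0.86 [376.128 114.816]
side press_foot 0.8 [358.4  170.88]
```

View pics/crop.png

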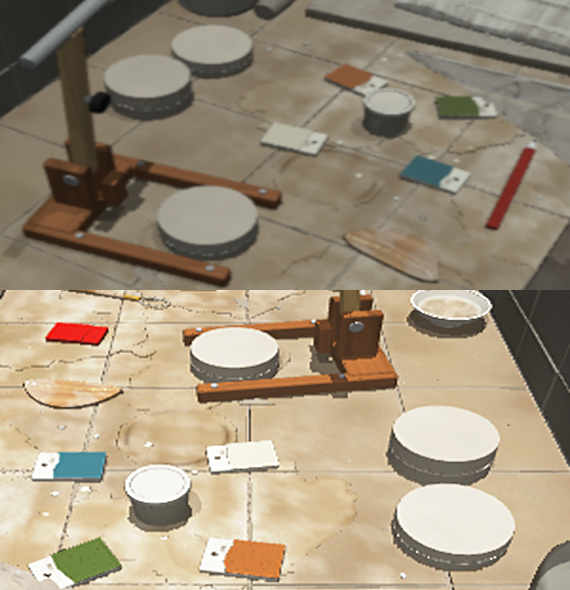

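The crop confirms the choice: the tiles with a hole and a white end are blue, white, green and orange. The plain red plate isn't meant. The mould in the press fits 38 mm best (so two tiles), and I'll check that by touch. I'm moving off now, turning the tool to about the white tile's yaw.

Emit:
arm_command(steps=[{"fingers": 0, "slide": [-0.6, -1, 0], "dr": [0, 0, -1]}, {"fingers": 0, "slide": [-0.6, -1, 0], "dr": [0, 0, -1]}, {"fingers": 0, "slide": [-0.6, -1, 0], "dr": [0, 0, -1]}, {"fingers": 0, "slide": [-0.6, -1, 0], "dr": [0, 0, -1]}, {"fingers": 0, "slide": [-0.6, -1, 0], "dr": [0, 0, -1]}, {"fingers": 0, "slide": [-0.6, -1, 0], "dr": [0, 0, -1]}, {"fingers": 0, "slide": [-0.6, -1, 0], "dr": [0, 0, -1]}, {"fingers": 0, "slide": [-0.6, -1, 0], "dr": [0, 0, -0.3]}])

```text
t: 2.5
tool_pos: [0.2831, 0.3662, 0.2315]
tcp_rot: [-0.07, 0.998, 0.0, 0.0]
contact_force: [0.9, -0.3, 0.3]
opening: 1.001
grip_force: 0.0
```

Emit:
arm_command(steps=[{"fingers": 0, "slide": [0, -1, 0], "dr": [0, 0, 0]}, {"fingers": 0, "slide": [0, -1, 0], "dr": [0, 0, 0]}, {"fingers": 0, "slide": [0, -1, 0], "dr": [0, 0, 0]}, {"fingers": 0, "slide": [0, -1, 0], "dr": [0, 0, 0]}, {"fingers": 0, "slide": [0, -1, 0], "dr": [0, 0, 0]}, {"fingers": 0, "slide": [0, -1, 0], "dr": [0, 0, 0]}, {"fingers": 0, "slide": [0, -1, 0], "dr": [0, 0, 0]}, {"fingers": 0, "slide": [0, -1, 0], "dr": [0, 0, 0]}])

```text
t: 3.3
tool_pos: [0.3049, 0.2077, 0.2314]
tcp_rot: [-0.069, 0.998, 0.0, 0.0]
contact_force: [0.9, 0.6, -0.2]
opening: 1.0
grip_force: 0.0
```

Emit:
arm_command(steps=[{"fingers": 0, "slide": [0, -1, 0], "dr": [0, 0, 0]}, {"fingers": 0, "slide": [0, -1, 0], "dr": [0, 0, 0]}, {"fingers": 0, "slide": [0, -1, 0], "dr": [0, 0, 0]}, {"fingers": 0, "slide": [0, -1, 0], "dr": [0, 0, 0]}, {"fingers": 0, "slide": [0, -1, 0], "dr": [0, 0, 0]}, {"fingers": 0, "slide": [0, -1, 0], "dr": [0, 0, 0]}, {"fingers": 0, "slide": [0, -1, 0], "dr": [0, 0, 0]}, {"fingers": 0, "slide": [0, -1, 0], "dr": [0, 0, 0]}])

```text
t: 4.1
tool_pos: [0.3269, 0.0492, 0.2315]
tcp_rot: [-0.069, 0.998, -0.0, 0.0]
contact_force: [-0.0, -0.2, -0.3]
opening: 0.998
grip_force: 0.0
```

Emit:
arm_command(steps=[{"fingers": 0, "slide": [-0.7, -0.86, 0], "dr": [0, 0, 0]}, {"fingers": 0, "slide": [-0.7, -0.86, 0], "dr": [0, 0, 0]}, {"fingers": 0, "slide": [-0.7, -0.86, 0], "dr": [0, 0, 0]}, {"fingers": 0, "slide": [-0.7, -0.86, 0], "dr": [0, 0, 0]}, {"fingers": 0, "slide": [-0.7, -0.86, 0], "dr": [0, 0, 0]}, {"fingers": 0, "slide": [-0.7, -0.86, 0], "dr": [0, 0, 0]}, {"fingers": 0, "slide": [-0.7, -0.86, 0], "dr": [0, 0, 0]}, {"fingers": 0, "slide": [-0.7, -0.86, 0], "dr": [0, 0, 0]}])

```text
t: 4.9
tool_pos: [0.4573, -0.0716, 0.2313]
tcp_rot: [-0.069, 0.998, -0.0, 0.0]
contact_force: [0.5, 0.0, 0.0]
opening: 1.002
grip_force: 0.0
```

Run:
```python
from h import *
np.set_printoptions(precision=4,suppress=True)
c=cam("wrist"); im=eyes.read_camera("wrist"); cv2.imwrite("pics/w1.png",im); print(-c[3].T@c[4],c[3])
np.save("w1cam.npy",np.array([*c[:3],*c[3].ravel(),*c[4]]))
for t,z in [("press",0),("mould_mid",0),("tile_1",.0)]:
    for r in models.mark_of("wrist",t)[:4]:
        p=np.array(r["point"])*[640,480]; print(t,r["score"],p,ray(c,p,z))
```

```text
[ 0.3729 -0.0828  0.3748] [[-0.1385  0.9904 -0.0004]
 [ 0.936   0.1311  0.3268]
 [ 0.3237  0.0449 -0.9451]]
mould_mid 0.75 [311.68  275.904] [ 0.5502 -0.064   0.    ]
tile_1 0.9 [110.592  90.48 ] [ 0.3998 -0.2594  0.    ]
tile_1 0.89 [420.096  97.296] [0.3683 0.0063 0.    ]
tile_1 0.58 [129.024 261.6  ] [ 0.5599 -0.2452  0.    ]
tile_1 0.21 [314.624 277.776] [ 0.5518 -0.0608  0.    ]
```

View pics/w1.png

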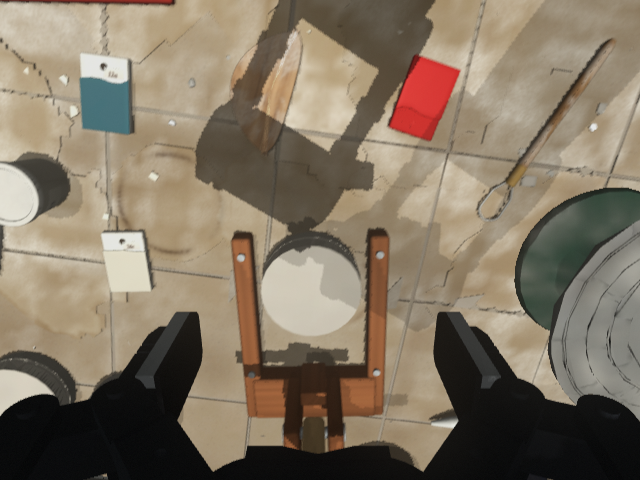

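The wrist view shows the press from above: rail ends at (242,234) and (378,230), bolts at (240,258), (380,254), (250,375) and (377,373), and the mould disc spanning columns 262–361. The white tile is at (128,262) and the blue one at (107,93).

```bash
cat > p.py <<'E'
from h import *
np.set_printoptions(precision=4,suppress=True)
a=np.load("w1cam.npy"); c=(a[0],a[1],a[2],a[3:12].reshape(3,3),a[12:]); print("f",a[0])
for n,px,z in [("railL end",(242.5,233.5),.022),("railR end",(378,230.5),.022),("boltLf",(240,258),.022),("boltRf",(380,254),.022),("boltLb",(250,375),.022),("boltRb",(377,373),.022)]: print(n,ray(c,px,z)[:2])
im=cv2.imread("pics/w1.png"); hsv=cv2.cvtColor(im,cv2.COLOR_BGR2HSV)
for h in (.03,.038,.046):
    l,r=ray(c,(261.5,286),h),ray(c,(361.5,286),h); print(h,"diam",np.linalg.norm(l-r),(l+r)/2, "vert",np.linalg.norm(ray(c,(311,233),h)-ray(c,(311,338),h)))
for n,q in dict(white=[(102,232),(144,231),(152,292),(109,294)],blue=[(81,54),(130,56),(132,133),(82,129)]).items():
    w=np.array([ray(c,p,.008)[:2] for p in q]); d=w[3]-w[0]+w[2]-w[1]
    print(n,w.mean(0),np.degrees(np.arctan2(d[1],d[0])),np.linalg.norm(w[0]-w[1]),np.linalg.norm(w[3]-w[0]))
# handle triangulation from scene+side
C=[cam("scene"),cam("side")]; P=[(216.8,128),(376.1,114.5)]
A=[];b=[]
for cc,p in zip(C,P):
    o=-cc[3].T@cc[4]; d=cc[3].T@np.array([(p[0]-cc[1])/cc[0],(p[1]-cc[2])/cc[0],1]); d/=np.linalg.norm(d); M=np.eye(3)-np.outer(d,d); A.append(M); b.append(M@o)
print("handle",np.linalg.solve(sum(A),sum(b)))
E
python3 p.py
```

```text
f 411.4600030191305
railL end [ 0.5065 -0.1331]
railR end [ 0.4865 -0.0116]
boltLf [ 0.5309 -0.1335]
boltRf [ 0.5089 -0.0054]
boltLb [ 0.6603 -0.1131]
boltRb [0.6396 0.0164]
0.03 diam 0.09304222238704599 [ 0.5463 -0.0643  0.03  ] vert 0.1086038362565019
0.038 diam 0.0908835262523451 [ 0.5423 -0.0647  0.038 ] vert 0.10608409118242844
0.046 diam 0.08872483011764419 [ 0.5382 -0.0651  0.046 ] vert 0.10356434610835513
white [ 0.5577 -0.2439] 5.700401067174496 0.03984618717314696 0.0656482199461914
blue [ 0.4027 -0.2593] -0.3811926917578453 0.04007930653413801 0.061010029950754475
handle [ 0.6529 -0.0518  0.2981]
```

Press origin is about (0.549, -0.065) with yaw about 9.3°. The white tile is at (0.556, -0.244) with yaw about 7.5°. Now to the white tile.

Emit:
arm_command(steps=[{"fingers": 0.2, "slide": [-0.46, -1, 0.5], "dr": [0, 0, 0]}, {"fingers": 0.2, "slide": [-0.46, -1, 0.5], "dr": [0, 0, 0]}, {"fingers": 0.2, "slide": [-0.46, -1, 0.5], "dr": [0, 0, 0]}, {"fingers": 0.2, "slide": [-0.46, -1, 0.5], "dr": [0, 0, 0]}, {"fingers": 0.2, "slide": [-0.46, -1, 0.5], "dr": [0, 0, 0]}, {"fingers": 0.2, "slide": [-0.46, -1, 0.5], "dr": [0, 0, 0]}, {"fingers": 0.2, "slide": [-0.46, -1, 0.5], "dr": [0, 0, 0]}, {"fingers": 0.2, "slide": [-0.46, -1, 0.5], "dr": [0, 0, 0]}])

```text
t: 5.9
tool_pos: [0.5516, -0.219, 0.1512]
tcp_rot: [-0.069, 0.998, 0.0, -0.0]
contact_force: [1.8, 0.3, 0.4]
opening: 0.799
grip_force: 0.0
```

Emit:
arm_command(steps=[{"fingers": 0.2, "slide": [0, -0.6, 0.3], "dr": [0, 0, 0]}, {"fingers": 0.2, "slide": [0, -0.6, 0.3], "dr": [0, 0, 0]}, {"fingers": 0.2, "slide": [0, 0, 0], "dr": [0, 0, 0]}])

```text
t: 6.2
tool_pos: [0.554, -0.2435, 0.1386]
tcp_rot: [-0.068, 0.998, 0.0, -0.001]
contact_force: [0.1, 1.4, 0.2]
opening: 0.802
grip_force: 0.0
```

```bash
cat > w.py <<'E'
from h import *
import sys
np.set_printoptions(precision=4,suppress=True)
c=cam("wrist"); im=eyes.read_camera("wrist"); cv2.imwrite("pics/"+sys.argv[1],im); z=float(sys.argv[2])
s=status.state(); print(s["tool_pos"],s["tcp_rot"],s["t"])
for r in models.trace("wrist","tile_1")[:4]:
    k=max(cv2.findContours(r["region"].astype(np.uint8),cv2.RETR_EXTERNAL,cv2.CHAIN_APPROX_NONE)[0],key=cv2.contourArea)
    w=np.array([ray(c,p[0],z)[:2] for p in k]); q=cv2.minAreaRect((w*1000).astype(np.float32)); b=cv2.boxPoints(q)
    e=max([b[1]-b[0],b[2]-b[1]],key=np.linalg.norm); print(round(r["score"],2),np.array(r["point"])*[640,480],np.array(q[0])/1000,sorted(q[1]),np.degrees(np.arctan2(e[1],e[0]))%180, b.round().tolist(), "bbox",k[:,0].min(0),k[:,0].max(0))
E
python3 w.py w2.png .006
```

```text
[ 0.5542 -0.2429  0.1391] [-0.0686  0.9976  0.0004 -0.0003] 6.25
0.89 [313.024 216.912] [ 0.5563 -0.2437] [40.84758377075195, 63.386138916015625] 7.94182 [[522.0, -228.0], [528.0, -268.0], [591.0, -260.0], [585.0, -219.0]] bbox [286 175] [345 261]
0.77 [102.528  17.808] [ 0.45   -0.3871] [23.96615982055664, 49.596099853515625] 97.92093 [[435.0, -364.0], [442.0, -413.0], [465.0, -410.0], [458.0, -361.0]] bbox [60  0] [145  44]
0.76 [111.424 195.12 ] [ 0.5575 -0.3866] [44.090911865234375, 65.02005004882812] 170.42493 [[522.0, -403.0], [586.0, -414.0], [593.0, -370.0], [529.0, -359.0]] bbox [ 73 142] [148 242]
0.68 [322.112   9.792] [ 0.4277 -0.2587] [15.08088493347168, 42.554908752441406] 97.920906 [[417.0, -239.0], [423.0, -281.0], [438.0, -279.0], [432.0, -237.0]] bbox [285   0] [356  28]
```

Emit:
arm_command(steps=[{"fingers": 0.4, "slide": [-0.1, -0.03, 1], "dr": [0, 0, 0]}, {"fingers": 0.4, "slide": [0, 0, 1], "dr": [0, 0, 0]}, {"fingers": 0.4, "slide": [0, 0, 1], "dr": [0, 0, 0]}, {"fingers": 0.4, "slide": [0, 0, 1], "dr": [0, 0, 0]}, {"fingers": 0.4, "slide": [0, 0, 1], "dr": [0, 0, 0]}, {"fingers": 0.4, "slide": [0, 0, 1], "dr": [0, 0, 0]}, {"fingers": 0.4, "slide": [0, 0, 0.75], "dr": [0, 0, 0]}, {"fingers": 0.4, "slide": [0, 0, 0], "dr": [0, 0, 0]}])

```text
t: 7.1
tool_pos: [0.5553, -0.2418, 0.0024]
tcp_rot: [-0.069, 0.998, 0.001, -0.002]
contact_force: [0.8, -0.0, 0.3]
opening: 0.602
grip_force: 0.0
```

Emit:
arm_command(steps=[{"fingers": 0.4, "slide": [0, 0, 0.15], "dr": [0, 0, 0]}, {"fingers": 0.4, "slide": [0, 0, 0.15], "dr": [0, 0, 0]}, {"fingers": 0.4, "slide": [0, 0, 0], "dr": [0, 0, 0]}])

```text
t: 7.4
tool_pos: [0.5573, -0.2436, -0.0011]
tcp_rot: [-0.069, 0.998, -0.0, 0.0]
contact_force: [-0.3, -0.1, 0.4]
opening: 0.599
grip_force: 0.0
```

Emit:
arm_command(steps=[{"fingers": 0.7, "slide": [0, 0, 0], "dr": [0, 0, 0]}, {"fingers": 0.7, "slide": [0, 0, 0], "dr": [0, 0, 0]}, {"fingers": 0.7, "slide": [0, 0, 0], "dr": [0, 0, 0]}, {"fingers": 0.7, "slide": [0, 0, 0], "dr": [0, 0, 0]}], force=30)

```text
t: 7.8
tool_pos: [0.5575, -0.2438, -0.0009]
tcp_rot: [-0.069, 0.998, -0.0, 0.001]
contact_force: [-0.3, -0.1, 5.1]
opening: 0.455
grip_force: 31.2
```

Emit:
arm_command(steps=[{"fingers": 0.7, "slide": [0, 0, -0.3], "dr": [0, 0, 0]}, {"fingers": 0.7, "slide": [0, 0, -1], "dr": [0, 0, 0]}, {"fingers": 0.7, "slide": [0, 0, -1], "dr": [0, 0, 0]}, {"fingers": 0.7, "slide": [0, 0, -1], "dr": [0, 0, 0]}, {"fingers": 0.7, "slide": [0, 0, -1], "dr": [0, 0, 0]}, {"fingers": 0.7, "slide": [0, 0, 0], "dr": [0, 0, 0]}])

```text
t: 8.4
tool_pos: [0.5586, -0.2446, 0.0874]
tcp_rot: [-0.069, 0.998, -0.002, 0.002]
contact_force: [-0.2, 0.1, -0.2]
opening: 0.451
grip_force: 30.7
```

```bash
python3 w.py w3.png .08; python3 -c "
from h import *
im=cv2.imread('pics/w3.png');cv2.imwrite('pics/w3c.png',im[100:480])"
```

```text
[ 0.5576 -0.2439  0.0854] [-0.0689  0.9976 -0.0008  0.001 ] 8.45
0.98 [314.816 314.016] [ 0.5666 -0.2428] [45.82965850830078, 73.11820220947266] 8.203862 [[527.0, -225.0], [534.0, -271.0], [606.0, -260.0], [599.0, -215.0]] bbox [261 241] [373 393]
0.92 [44.992  9.792] [ 0.4629 -0.3445] [6.730876445770264, 21.489925384521484] 97.933044 [[458.0, -334.0], [461.0, -356.0], [468.0, -355.0], [465.0, -333.0]] bbox [19  0] [85 23]
0.62 [ 70.272 204.816] [ 0.5297 -0.3435] [29.434947967529297, 43.724334716796875] 170.54263 [[506.0, -354.0], [549.0, -362.0], [554.0, -333.0], [511.0, -325.0]] bbox [ 26 143] [114 265]
0.39 [355.904   0.   ] [ 0.4464 -0.2484] [0.5749427676200867, 6.477733612060547] 97.93317 [[446.0, -245.0], [447.0, -252.0], [447.0, -252.0], [446.0, -245.0]] bbox [342   0] [362   2]
```

View pics/w3c.png

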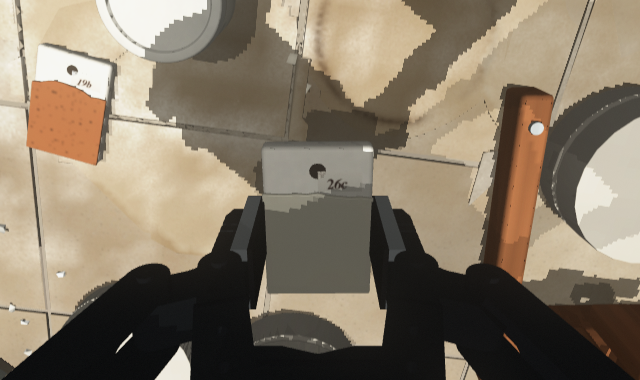

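The tile is held level and centred in the wrist view (around (315,314) in the full picture). The wrist picture also shows the near rail at right. Now I'll carry it over the mould.

Emit:
arm_command(steps=[{"fingers": 0.7, "slide": [-0.1, 0.9, 0], "dr": [0, 0, 0]}, {"fingers": 0.7, "slide": [-0.1, 1, 0], "dr": [0, 0, 0]}, {"fingers": 0.7, "slide": [-0.1, 1, 0], "dr": [0, 0, 0]}, {"fingers": 0.7, "slide": [-0.1, 1, 0], "dr": [0, 0, 0]}, {"fingers": 0.7, "slide": [-0.1, 1, 0], "dr": [0, 0, 0]}, {"fingers": 0.7, "slide": [-0.1, 1, 0], "dr": [0, 0, 0]}, {"fingers": 0.7, "slide": [-0.1, 1, 0], "dr": [0, 0, 0]}, {"fingers": 0.7, "slide": [-0.1, 1, 0], "dr": [0, 0, 0]}])

```text
t: 9.3
tool_pos: [0.5502, -0.0819, 0.0837]
tcp_rot: [-0.07, 0.998, 0.0, -0.001]
contact_force: [0.5, -0.1, -0.2]
opening: 0.456
grip_force: 30.7
```

Emit:
arm_command(steps=[{"fingers": 0.7, "slide": [0, 0.6, 0], "dr": [0, 0, -0.35]}, {"fingers": 0.7, "slide": [0, 0.4, 0.3], "dr": [0, 0, 0]}, {"fingers": 0.7, "slide": [0, 0, 0.6], "dr": [0, 0, 0]}, {"fingers": 0.7, "slide": [0, 0, 0.4], "dr": [0, 0, 0]}, {"fingers": 0.7, "slide": [0, 0, 0], "dr": [0, 0, 0]}, {"fingers": 0.7, "slide": [0, 0, 0], "dr": [0, 0, 0]}])

```text
t: 9.9
tool_pos: [0.5478, -0.0655, 0.0577]
tcp_rot: [-0.081, 0.997, 0.0, -0.0]
contact_force: [0.3, -0.2, -1.0]
opening: 0.456
grip_force: 30.7
```

Emit:
arm_command(steps=[{"fingers": 0.7, "slide": [-0.1, 0.03, 0.3], "dr": [0, 0, 0]}, {"fingers": 0.7, "slide": [0, 0, 0.15], "dr": [0, 0, 0]}, {"fingers": 0.7, "slide": [0, 0, 0.15], "dr": [0, 0, 0]}, {"fingers": 0.7, "slide": [0, 0, 0.1], "dr": [0, 0, 0]}, {"fingers": 0.7, "slide": [0, 0, 0], "dr": [0, 0, 0]}, {"fingers": 0.7, "slide": [0, 0, 0], "dr": [0, 0, 0]}])

```text
t: 10.5
tool_pos: [0.55, -0.064, 0.0443]
tcp_rot: [-0.081, 0.997, -0.0, 0.0]
contact_force: [-0.3, 0.3, 0.0]
opening: 0.457
grip_force: 30.7
```

Emit:
arm_command(steps=[{"fingers": 0.7, "slide": [0, 0, 0.1], "dr": [0, 0, 0]}, {"fingers": 0.7, "slide": [0, 0, 0.1], "dr": [0, 0, 0]}, {"fingers": 0.7, "slide": [0, 0, 0], "dr": [0, 0, 0]}])

```text
t: 10.8
tool_pos: [0.5497, -0.0639, 0.04]
tcp_rot: [-0.081, 0.997, 0.0, -0.0]
contact_force: [0.5, -0.0, 0.7]
opening: 0.46
grip_force: 30.7
```

Emit:
arm_command(steps=[{"fingers": 0.7, "slide": [0, 0, 0.1], "dr": [0, 0, 0]}, {"fingers": 0.7, "slide": [0, 0, 0.1], "dr": [0, 0, 0]}, {"fingers": 0.7, "slide": [0, 0, 0], "dr": [0, 0, 0]}])

```text
t: 11.1
tool_pos: [0.5502, -0.064, 0.0371]
tcp_rot: [-0.081, 0.997, -0.0, -0.0]
contact_force: [-2.9, 0.8, 5.7]
opening: 0.452
grip_force: 31.3
```

Contact came at TCP z ≈ 0.037, so the mould is the 38 mm one and the gap of 16 mm needs two tiles. Releasing.

Emit:
arm_command(steps=[{"fingers": 0.4, "slide": [0, 0, 0], "dr": [0, 0, 0]}, {"fingers": 0.4, "slide": [0, 0, 0], "dr": [0, 0, 0]}, {"fingers": 0.4, "slide": [0, 0, -0.4], "dr": [0, 0, 0]}, {"fingers": 0.4, "slide": [0, 0, -1], "dr": [0, 0, 0]}, {"fingers": 0.4, "slide": [0, 0, -1], "dr": [0, 0, 0]}, {"fingers": 0.4, "slide": [0, 0, -1], "dr": [0, 0, 0]}, {"fingers": 0.4, "slide": [0, 0, -1], "dr": [0, 0, 0]}, {"fingers": 0.4, "slide": [0, 0, 0], "dr": [0, 0, 0]}])

```text
t: 11.9
tool_pos: [0.5523, -0.0647, 0.1279]
tcp_rot: [-0.081, 0.997, -0.001, 0.003]
contact_force: [0.4, 0.4, 0.4]
opening: 0.599
grip_force: 0.0
```

```bash
python3 w.py w4.png .045
```

```text
[ 0.5511 -0.0644  0.1259] [-0.0811  0.9967 -0.0008  0.0017] 11.95
0.83 [318.528 230.112] [ 0.5487 -0.0637] [40.928558349609375, 64.0494155883789] 9.9289255 [[514.0, -49.0], [521.0, -89.0], [584.0, -78.0], [577.0, -38.0]] bbox [284 181] [355 284]
```

View pics/w4.png

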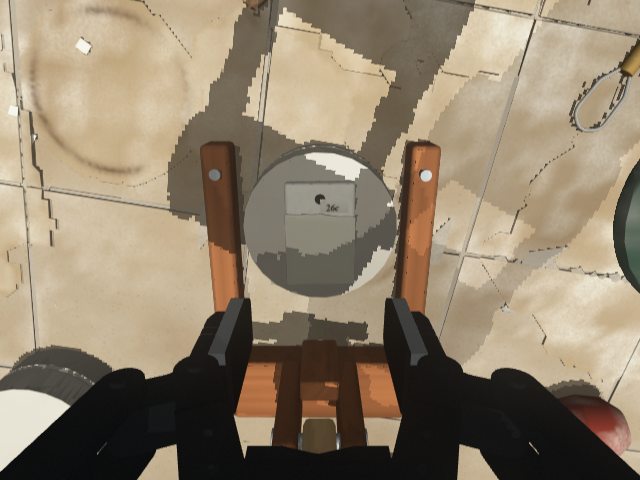

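The white tile lies centred between the rails (tile at (319,231), bolts at (215,176) and (426,175)), flat and square. Next is the blue tile.

Emit:
arm_command(steps=[{"fingers": 0.4, "slide": [1, -0.95, 0], "dr": [0, 0, 0]}, {"fingers": 0.4, "slide": [1, -0.95, 0], "dr": [0, 0, 0]}, {"fingers": 0.4, "slide": [1, -0.95, 0], "dr": [0, 0, 0]}, {"fingers": 0.4, "slide": [1, -0.95, 0], "dr": [0, 0, 0]}, {"fingers": 0.4, "slide": [1, -0.95, 0], "dr": [0, 0, 0]}, {"fingers": 0.4, "slide": [1, -0.95, 0], "dr": [0, 0, 0]}, {"fingers": 0.4, "slide": [1, -0.95, 0], "dr": [0, 0, 0]}, {"fingers": 0.4, "slide": [1, -0.95, 0], "dr": [0, 0, 0]}])

```text
t: 12.8
tool_pos: [0.415, -0.2398, 0.1227]
tcp_rot: [-0.081, 0.997, 0.001, -0.001]
contact_force: [-0.8, -0.9, 0.6]
opening: 0.602
grip_force: 0.0
```

Emit:
arm_command(steps=[{"fingers": 0.4, "slide": [0.5, -0.5, 0], "dr": [0, 0, 1]}, {"fingers": 0.4, "slide": [0.4, -0.4, 0], "dr": [0, 0, 1]}, {"fingers": 0.4, "slide": [0, 0, 0], "dr": [0, 0, 0]}, {"fingers": 0.4, "slide": [0, 0, 0], "dr": [0, 0, 0]}])

```text
t: 13.2
tool_pos: [0.4007, -0.2593, 0.1232]
tcp_rot: [-0.012, 1.0, 0.001, -0.001]
contact_force: [0.7, -0.0, 1.2]
opening: 0.603
grip_force: 0.0
```

```bash
python3 w.py w5.png .006
```

```text
[ 0.401  -0.2592  0.1235] [-0.0121  0.9999  0.0007 -0.0004] 13.25
0.91 [115.712 256.608] [ 0.4281 -0.3962] [45.51462936401367, 62.55284118652344] 33.203606 [[389.0, -394.0], [414.0, -432.0], [467.0, -398.0], [442.0, -360.0]] bbox [ 70 204] [166 304]
0.85 [606.72  424.416] [ 0.5654 -0.018 ] [30.245861053466797, 72.4874496459961] 47.835693 [[530.0, -35.0], [552.0, -55.0], [601.0, -1.0], [579.0, 19.0]] bbox [571 405] [625 459]
0.79 [315.072 220.608] [ 0.4028 -0.2593] [41.8096809387207, 64.17809295654297] 1.1471977 [[370.0, -239.0], [371.0, -281.0], [435.0, -280.0], [434.0, -238.0]] bbox [285 179] [348 270]
0.55 [151.808 376.176] [ 0.5254 -0.3813] [3.670366048812866, 11.54069995880127] 91.367355 [[523.0, -376.0], [524.0, -387.0], [527.0, -387.0], [527.0, -375.0]] bbox [145 373] [160 377]
```

Emit:
arm_command(steps=[{"fingers": 0.4, "slide": [-0.15, 0, 1], "dr": [0, 0, 0]}, {"fingers": 0.4, "slide": [0, 0, 1], "dr": [0, 0, 0]}, {"fingers": 0.4, "slide": [0, 0, 1], "dr": [0, 0, 0]}, {"fingers": 0.4, "slide": [0, 0, 1], "dr": [0, 0, 0]}, {"fingers": 0.4, "slide": [0, 0, 1], "dr": [0, 0, 0]}, {"fingers": 0.4, "slide": [0, 0, 0.8], "dr": [0, 0, 0]}, {"fingers": 0.4, "slide": [0, 0, 0.35], "dr": [0, 0, 0]}, {"fingers": 0.4, "slide": [0, 0, 0], "dr": [0, 0, 0]}])

```text
t: 14.1
tool_pos: [0.4038, -0.2589, 0.0004]
tcp_rot: [-0.012, 1.0, 0.001, -0.001]
contact_force: [1.7, -0.3, -0.5]
opening: 0.599
grip_force: 0.0
```

Emit:
arm_command(steps=[{"fingers": 0.4, "slide": [0, 0, 0], "dr": [0, 0, 0]}])

```text
t: 14.2
tool_pos: [0.4047, -0.2601, 0.0019]
tcp_rot: [-0.012, 1.0, -0.0, 0.0]
contact_force: [0.9, 0.1, 0.2]
opening: 0.599
grip_force: 0.0
```

Emit:
arm_command(steps=[{"fingers": 0.4, "slide": [0, 0, 0.06], "dr": [0, 0, 0]}, {"fingers": 0.7, "slide": [0, 0, 0], "dr": [0, 0, 0]}, {"fingers": 0.7, "slide": [0, 0, 0], "dr": [0, 0, 0]}, {"fingers": 0.7, "slide": [0, 0, 0], "dr": [0, 0, 0]}, {"fingers": 0.7, "slide": [0, 0, 0], "dr": [0, 0, 0]}])

```text
t: 14.7
tool_pos: [0.4048, -0.2606, 0.001]
tcp_rot: [-0.011, 1.0, -0.001, 0.001]
contact_force: [-0.3, 0.7, 5.9]
opening: 0.456
grip_force: 30.7
```

Emit:
arm_command(steps=[{"fingers": 0.7, "slide": [0, 0, -0.4], "dr": [0, 0, 0]}, {"fingers": 0.7, "slide": [0, 0, -1], "dr": [0, 0, 0]}, {"fingers": 0.7, "slide": [0, 0, -1], "dr": [0, 0, 0]}, {"fingers": 0.7, "slide": [0, 0, -1], "dr": [0, 0, 0]}, {"fingers": 0.7, "slide": [0, 0, -1], "dr": [0, 0, 0]}, {"fingers": 0.7, "slide": [0, 0, 0], "dr": [0, 0, -1]}, {"fingers": 0.7, "slide": [0, 0, 0], "dr": [0, 0, -1]}, {"fingers": 0.7, "slide": [0, 0, 0], "dr": [0, 0, 0]}])

```text
t: 15.5
tool_pos: [0.404, -0.2598, 0.0884]
tcp_rot: [-0.081, 0.997, -0.0, 0.0]
contact_force: [0.4, 0.5, -0.5]
opening: 0.455
grip_force: 30.3
```

```bash
python3 w.py w6.png .09
```

```text
[ 0.4039 -0.2598  0.0882] [-0.0803  0.9968  0.0001 -0.0001] 15.55
0.72 [319.488 309.024] [ 0.4041 -0.259 ] [42.649696350097656, 67.43739318847656] 8.684832 [[368.0, -243.0], [374.0, -285.0], [441.0, -275.0], [434.0, -233.0]] bbox [263 237] [373 388]
0.72 [ 86.592 392.4  ] [ 0.4574 -0.3526] [13.041866302490234, 33.337833404541016] 141.42766 [[440.0, -347.0], [466.0, -368.0], [474.0, -358.0], [448.0, -337.0]] bbox [ 65 372] [115 423]
0.67 [ 78.72  244.416] [ 0.3877 -0.3504] [29.121252059936523, 40.1812629699707] 31.510693 [[363.0, -349.0], [378.0, -373.0], [412.0, -352.0], [397.0, -328.0]] bbox [ 27 182] [138 300]
```

Emit:
arm_command(steps=[{"fingers": 0.7, "slide": [-1, 0.95, 0], "dr": [0, 0, 0]}, {"fingers": 0.7, "slide": [-1, 0.95, 0], "dr": [0, 0, 0]}, {"fingers": 0.7, "slide": [-1, 0.95, 0], "dr": [0, 0, 0]}, {"fingers": 0.7, "slide": [-1, 0.95, 0], "dr": [0, 0, 0]}, {"fingers": 0.7, "slide": [-1, 0.95, 0], "dr": [0, 0, 0]}, {"fingers": 0.7, "slide": [-1, 0.95, 0], "dr": [0, 0, 0]}, {"fingers": 0.7, "slide": [-1, 0.95, 0], "dr": [0, 0, 0]}, {"fingers": 0.7, "slide": [-1, 0.95, 0], "dr": [0, 0, 0]}])

```text
t: 16.4
tool_pos: [0.5379, -0.083, 0.0879]
tcp_rot: [-0.08, 0.997, 0.0, -0.0]
contact_force: [-0.6, -0.5, -0.4]
opening: 0.458
grip_force: 30.3
```

Emit:
arm_command(steps=[{"fingers": 0.7, "slide": [-0.5, 0.5, 0], "dr": [0, 0, 0]}, {"fingers": 0.7, "slide": [-0.36, 0.37, 0.4], "dr": [0, 0, 0]}, {"fingers": 0.7, "slide": [0, 0, 0.6], "dr": [0, 0, 0]}, {"fingers": 0.7, "slide": [0, 0, 0], "dr": [0, 0, 0]}, {"fingers": 0.7, "slide": [0, 0, 0], "dr": [0, 0, 0]}, {"fingers": 0.7, "slide": [0, 0, 0], "dr": [0, 0, 0]}])

```text
t: 17.0
tool_pos: [0.5514, -0.0649, 0.0681]
tcp_rot: [-0.08, 0.997, -0.0, -0.0]
contact_force: [-0.6, 0.4, -0.1]
opening: 0.453
grip_force: 30.3
```

```bash
python3 -c "
from h import *
for i in range(1): s=status.state(); print(s['tool_pos'],s['tcp_rot'])"
```

```text
[ 0.55136735 -0.06487922  0.06811506] [-8.04722635e-02  9.96756846e-01 -3.57825569e-05 -6.39722364e-05]
```

Emit:
arm_command(steps=[{"fingers": 0.7, "slide": [0, 0.045, 0.5], "dr": [0, 0, 0]}, {"fingers": 0.7, "slide": [0, 0, 0.3], "dr": [0, 0, 0]}, {"fingers": 0.7, "slide": [0, 0, 0.15], "dr": [0, 0, 0]}, {"fingers": 0.7, "slide": [0, 0, 0], "dr": [0, 0, 0]}, {"fingers": 0.7, "slide": [0, 0, 0], "dr": [0, 0, 0]}])

```text
t: 17.5
tool_pos: [0.5515, -0.0633, 0.0491]
tcp_rot: [-0.081, 0.997, -0.0, -0.0]
contact_force: [0.1, -0.3, 0.6]
opening: 0.454
grip_force: 30.3
```

Emit:
arm_command(steps=[{"fingers": 0.7, "slide": [0, 0, 0.07], "dr": [0, 0, 0]}, {"fingers": 0.7, "slide": [0, 0, 0.07], "dr": [0, 0, 0]}, {"fingers": 0.7, "slide": [0, 0, 0], "dr": [0, 0, 0]}])

```text
t: 17.8
tool_pos: [0.5519, -0.0633, 0.047]
tcp_rot: [-0.081, 0.997, -0.0, 0.0]
contact_force: [-1.8, 0.1, 3.6]
opening: 0.452
grip_force: 30.8
```

Emit:
arm_command(steps=[{"fingers": 0.42, "slide": [0, 0, 0], "dr": [0, 0, 0]}, {"fingers": 0.42, "slide": [0, 0, 0], "dr": [0, 0, 0]}, {"fingers": 0.42, "slide": [0, 0, -0.4], "dr": [0, 0, 0]}, {"fingers": 0.42, "slide": [0, 0, -1], "dr": [0, 0, 0]}, {"fingers": 0.42, "slide": [0, 0, -1], "dr": [0, 0, 0]}, {"fingers": 0.42, "slide": [0, 0, -1], "dr": [0, 0, 0]}, {"fingers": 0.42, "slide": [0, 0, -1], "dr": [0, 0, 0]}, {"fingers": 0.42, "slide": [0, 0, 0], "dr": [0, 0, 0]}])

```text
t: 18.6
tool_pos: [0.5538, -0.064, 0.138]
tcp_rot: [-0.081, 0.997, -0.001, 0.003]
contact_force: [0.3, 0.2, 0.2]
opening: 0.583
grip_force: 0.0
```

```bash
python3 w.py w7.png .053; python3 -c "
from h import *
w=cv2.imread('pics/w7.png')[150:330,200:440]; s=eyes.read_camera('side')[205:285,280:410]
cv2.imwrite('pics/c7.png',np.hstack([cv2.resize(w,(400,300)),cv2.resize(s,(400,300),interpolation=cv2.INTER_CUBIC)]))"
```

```text
[ 0.5527 -0.0637  0.1359] [-0.081   0.9967 -0.0007  0.0017] 18.65
0.8 [318.4   175.008] [ 0.5169 -0.0696] [3.1005094051361084, 37.15641403198242] 100.342285 [[512.0, -52.0], [519.0, -88.0], [522.0, -88.0], [515.0, -51.0]] bbox [285 174] [351 180]
0.76 [319.808 228.624] [ 0.5499 -0.063 ] [42.03528594970703, 65.03205871582031] 9.1696825 [[514.0, -47.0], [521.0, -89.0], [585.0, -79.0], [579.0, -37.0]] bbox [284 179] [355 283]
```

View pics/c7.png

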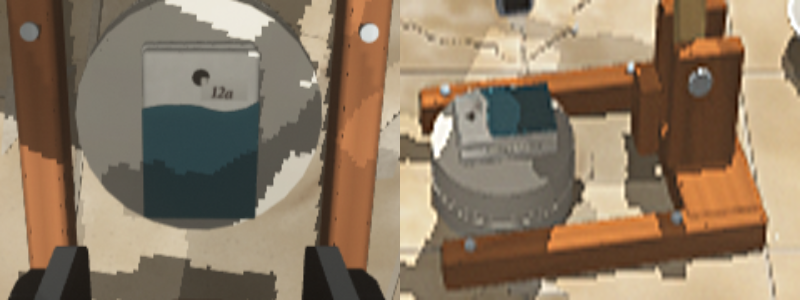

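The blue tile lies square on the white one (blue spans (142–258, 50–218) in the left crop, with only a sliver of white showing in front). The side view shows two flat tiles. Next I'll rise and turn the tool 90° for the cross bar.

Emit:
arm_command(steps=[{"fingers": 0.1, "slide": [1, 0, -1], "dr": [0, 0, 1]}, {"fingers": 0.1, "slide": [1, 0, -1], "dr": [0, 0, 1]}, {"fingers": 0.1, "slide": [1, 0, -1], "dr": [0, 0, 1]}, {"fingers": 0.1, "slide": [0, 0, -1], "dr": [0, 0, 1]}, {"fingers": 0.1, "slide": [0, 0, -1], "dr": [0, 0, 1]}, {"fingers": 0.1, "slide": [0, 0, -1], "dr": [0, 0, 1]}, {"fingers": 0.1, "slide": [0, 0, -1], "dr": [0, 0, 1]}, {"fingers": 0.1, "slide": [0, 0, -1], "dr": [0, 0, 1]}])

```text
t: 19.55
tool_pos: [0.4912, -0.0686, 0.2933]
tcp_rot: [0.198, 0.98, 0.0, -0.001]
contact_force: [-0.3, -0.1, 0.5]
opening: 0.902
grip_force: 0.0
```

Emit:
arm_command(steps=[{"fingers": 0.1, "slide": [0, 0, -1], "dr": [0, 0, 1]}, {"fingers": 0.1, "slide": [0, 0, -1], "dr": [0, 0, 1]}, {"fingers": 0.1, "slide": [0, 0, -1], "dr": [0, 0, 1]}, {"fingers": 0.1, "slide": [0, 0, -1], "dr": [0, 0, 1]}, {"fingers": 0.1, "slide": [0, 0, 0], "dr": [0, 0, 1]}, {"fingers": 0.1, "slide": [0, 0, 0], "dr": [0, 0, 1]}, {"fingers": 0.1, "slide": [0, 0, 0], "dr": [0, 0, 1]}, {"fingers": 0.1, "slide": [0, 0, 0], "dr": [0, 0, 1]}])

```text
t: 20.35
tool_pos: [0.4916, -0.0687, 0.3725]
tcp_rot: [0.461, 0.888, -0.0, -0.002]
contact_force: [0.5, 0.4, 0.1]
opening: 0.898
grip_force: 0.0
```

Emit:
arm_command(steps=[{"fingers": 0.1, "slide": [0, 0, 0], "dr": [0, 0, 1]}, {"fingers": 0.1, "slide": [0, 0, 0], "dr": [0, 0, 1]}, {"fingers": 0.1, "slide": [0, 0, 0], "dr": [0, 0, 1]}, {"fingers": 0.1, "slide": [0, 0, 0], "dr": [0, 0, 1]}, {"fingers": 0.1, "slide": [0, 0, 0], "dr": [0, 0, 1]}, {"fingers": 0.1, "slide": [0, 0, 0], "dr": [0, 0, 1]}, {"fingers": 0.1, "slide": [0, 0, 0], "dr": [0, 0, 0.5]}, {"fingers": 0.1, "slide": [0, 0, 0], "dr": [0, 0, 0]}])

```text
t: 21.15
tool_pos: [0.4915, -0.0687, 0.3727]
tcp_rot: [0.648, 0.762, -0.0, -0.001]
contact_force: [0.6, 0.3, 0.1]
opening: 0.905
grip_force: 0.0
```

Run:
```python
from h import *
np.set_printoptions(precision=4,suppress=True)
s=status.state(); print(s["t"],s["tool_pos"],s["tcp_rot"],s["qpos"])
c=cam("wrist"); im=eyes.read_camera("wrist"); cv2.imwrite("pics/w8.png",im)
for t in ["press_handle","grip_left","grip_right"]:
    for r in models.mark_of("wrist",t)[:2]:
        p=np.array(r["point"])*[640,480]; print(t,round(r["score"],2),p,ray(c,p,.299))
print("expect",proj(c,[.6516,-.0477,.2994]),proj(c,[.6574,-.083,.2994]),proj(c,[.6458,-.0122,.2994]))
```

```text
21.15 [ 0.4915 -0.0687  0.3727] [ 0.6475  0.7621 -0.0005 -0.0014] [-0.3828 -0.1007  1.587  -0.      1.6582 -0.545 ]
press_handle 0.72 [602.176 254.016] [ 0.6511 -0.0469  0.299 ]
press_handle 0.23 [180.096 297.984] [ 0.4157 -0.1144  0.299 ]
grip_left 0.8 [618.496 191.904] [ 0.6459 -0.0111  0.299 ]
grip_left 0.32 [239.616 370.512] [ 0.4557 -0.16    0.299 ]
grip_right 0.98 [587.776 311.616] [ 0.657  -0.0836  0.299 ]
expect [602.8459 255.7157] [589.2926 311.1773] [617.9649 194.0938]
```

View pics/w8.png

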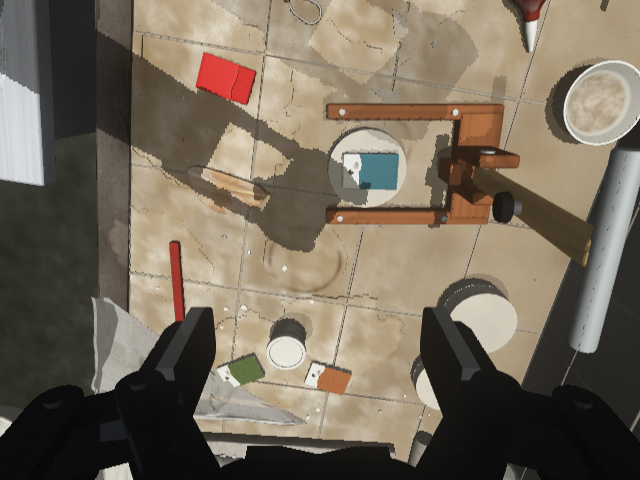

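The wrist view shows the bar at (603,250), with grip_right at (588,312), matching the computed position to about 1 mm. The tile stack lies neatly at (370,171). Moving over grip_right.

Emit:
arm_command(steps=[{"fingers": 0.1, "slide": [-0.26, 1, 0], "dr": [0, 0, 0]}, {"fingers": 0.1, "slide": [-0.26, 1, 0], "dr": [0, 0, 0]}, {"fingers": 0.1, "slide": [-0.26, 1, 0], "dr": [0, 0, 0]}, {"fingers": 0.1, "slide": [-0.26, 1, 0], "dr": [0, 0, 0]}, {"fingers": 0.1, "slide": [-0.26, 1, 0], "dr": [0, 0, 0]}, {"fingers": 0.1, "slide": [-0.26, 1, 0], "dr": [0, 0, 0]}, {"fingers": 0.1, "slide": [-0.26, 1, 0], "dr": [0, 0, 0]}, {"fingers": 0.1, "slide": [-0.26, 1, 0], "dr": [0, 0, 0]}])

```text
t: 22.15
tool_pos: [0.6573, -0.084, 0.3738]
tcp_rot: [0.647, 0.762, -0.0, -0.0]
contact_force: [-0.1, -0.1, 0.4]
opening: 0.904
grip_force: 0.0
```

Emit:
arm_command(steps=[{"fingers": 0.1, "slide": [0, 0, 0.5], "dr": [0, 0, 0]}, {"fingers": 0.1, "slide": [0, 0, 0.9], "dr": [0, 0, 0]}, {"fingers": 0.1, "slide": [0, 0, 0.9], "dr": [0, 0, 0]}, {"fingers": 0.1, "slide": [0, 0, 0], "dr": [0, 0, 0]}, {"fingers": 0.1, "slide": [0, 0, 0], "dr": [0, 0, 0]}])

```text
t: 22.65
tool_pos: [0.6558, -0.0839, 0.3281]
tcp_rot: [0.647, 0.762, -0.0, -0.001]
contact_force: [0.0, 0.3, 0.9]
opening: 0.899
grip_force: 0.0
```

Emit:
arm_command(steps=[{"fingers": 0.1, "slide": [0, 0.06, 0.8], "dr": [0, 0, 0]}, {"fingers": 0.1, "slide": [0, 0, 0.8], "dr": [0, 0, 0]}, {"fingers": 0.1, "slide": [0, 0, 0.8], "dr": [0, 0, 0]}, {"fingers": 0.5, "slide": [0, 0, 0], "dr": [0, 0, 0]}, {"fingers": 1, "slide": [0, 0, 0], "dr": [0, 0, 0]}, {"fingers": 1, "slide": [0, 0, 0], "dr": [0, 0, 0]}, {"fingers": 1, "slide": [0, 0, 0], "dr": [0, 0, 0]}, {"fingers": 1, "slide": [0, 0, 0], "dr": [0, 0, 0]}], force=30)

```text
t: 23.45
tool_pos: [0.6578, -0.084, 0.2815]
tcp_rot: [0.647, 0.762, 0.0, 0.001]
contact_force: [-1.8, -0.3, 2.8]
opening: 0.17
grip_force: 29.3
```

Emit:
arm_command(steps=[{"fingers": 1, "slide": [0, 0, 0], "dr": [0, 0, 0]}, {"fingers": 1, "slide": [0, 0, 0], "dr": [0, 0, 0]}])

```text
t: 23.65
tool_pos: [0.6578, -0.084, 0.2814]
tcp_rot: [0.648, 0.762, 0.0, 0.001]
contact_force: [-2.8, -0.0, 5.6]
opening: 0.172
grip_force: 29.5
```

The bar is gripped. I'll draw it along the arc in tool y/z.

Emit:
arm_command(steps=[{"fingers": 1, "slide": [0, -0.91, 0.1], "dr": [0, 0, 0]}, {"fingers": 1, "slide": [0, -0.9, 0.18], "dr": [0, 0, 0]}, {"fingers": 1, "slide": [0, -0.88, 0.25], "dr": [0, 0, 0]}, {"fingers": 1, "slide": [0, -0.86, 0.325], "dr": [0, 0, 0]}])

```text
t: 24.05
tool_pos: [0.5886, -0.0952, 0.2641]
tcp_rot: [0.647, 0.762, 0.002, 0.002]
contact_force: [1.7, 0.2, 4.4]
opening: 0.176
grip_force: 30.8
```

Emit:
arm_command(steps=[{"fingers": 1, "slide": [0, -0.83, 0.395], "dr": [0, 0, 0]}, {"fingers": 1, "slide": [0, -0.79, 0.46], "dr": [0, 0, 0]}, {"fingers": 1, "slide": [0, -0.75, 0.53], "dr": [0, 0, 0]}, {"fingers": 1, "slide": [0, -0.7, 0.59], "dr": [0, 0, 0]}])

```text
t: 24.45
tool_pos: [0.5279, -0.105, 0.2244]
tcp_rot: [0.647, 0.762, 0.002, 0.002]
contact_force: [5.1, 1.8, -0.2]
opening: 0.173
grip_force: 31.0
```

Emit:
arm_command(steps=[{"fingers": 1, "slide": [0, -0.65, 0.645], "dr": [0, 0, 0]}, {"fingers": 1, "slide": [0, -0.6, 0.695], "dr": [0, 0, 0]}, {"fingers": 1, "slide": [0, -0.535, 0.745], "dr": [0, 0, 0]}, {"fingers": 1, "slide": [0, -0.47, 0.785], "dr": [0, 0, 0]}])

```text
t: 24.85
tool_pos: [0.4835, -0.1123, 0.1667]
tcp_rot: [0.648, 0.762, 0.001, 0.002]
contact_force: [3.5, 2.1, 2.4]
opening: 0.173
grip_force: 32.2
```

Emit:
arm_command(steps=[{"fingers": 1, "slide": [0, 0, 0], "dr": [0, 0, 0]}, {"fingers": 1, "slide": [0, 0, 0], "dr": [0, 0, 0]}])

```text
t: 25.05
tool_pos: [0.4833, -0.1123, 0.1667]
tcp_rot: [0.648, 0.762, 0.001, 0.001]
contact_force: [3.6, 1.9, 0.7]
opening: 0.174
grip_force: 32.0
```

Emit:
arm_command(steps=[{"fingers": 1, "slide": [0, -0.405, 0.82], "dr": [0, 0, 0]}, {"fingers": 1, "slide": [0, -0.335, 0.85], "dr": [0, 0, 0]}, {"fingers": 1, "slide": [0, -0.26, 0.88], "dr": [0, 0, 0]}, {"fingers": 1, "slide": [0, -0.19, 0.9], "dr": [0, 0, 0]}, {"fingers": 1, "slide": [0, -0.1, 0.7], "dr": [0, 0, 0]}, {"fingers": 1, "slide": [0, 0, 0], "dr": [0, 0, 0]}])

```text
t: 25.65
tool_pos: [0.4571, -0.1166, 0.0828]
tcp_rot: [0.648, 0.762, 0.0, -0.0]
contact_force: [0.8, 0.5, 3.2]
opening: 0.172
grip_force: 34.0
```

Emit:
arm_command(steps=[{"fingers": 1, "slide": [0, -0.03, 0.5], "dr": [0, 0, 0]}, {"fingers": 1, "slide": [0, -0.02, 0.3], "dr": [0, 0, 0]}, {"fingers": 1, "slide": [0, 0, 0], "dr": [0, 0, 0]}])

```text
t: 25.95
tool_pos: [0.4559, -0.1167, 0.0673]
tcp_rot: [0.647, 0.762, -0.0, -0.0]
contact_force: [-2.9, 0.1, 3.5]
opening: 0.176
grip_force: 34.4
```

Emit:
arm_command(steps=[{"fingers": 1, "slide": [0, 0, 0.15], "dr": [0, 0, 0]}, {"fingers": 1, "slide": [0, 0, 0.1], "dr": [0, 0, 0]}, {"fingers": 1, "slide": [0, 0, 0], "dr": [0, 0, 0]}])

```text
t: 26.25
tool_pos: [0.4557, -0.1168, 0.0621]
tcp_rot: [0.647, 0.762, -0.0, -0.0]
contact_force: [-5.2, 0.9, 3.7]
opening: 0.175
grip_force: 34.5
```

Emit:
arm_command(steps=[{"fingers": 1, "slide": [0, -0.04, 0.06], "dr": [0, 0, 0]}, {"fingers": 1, "slide": [0, 0, 0], "dr": [0, 0, 0]}, {"fingers": 1, "slide": [0, 0, 0], "dr": [0, 0, 0]}])

```text
t: 26.55
tool_pos: [0.4557, -0.1168, 0.0613]
tcp_rot: [0.648, 0.762, 0.0, 0.0]
contact_force: [-1.3, 3.1, 4.1]
opening: 0.177
grip_force: 34.5
```

Emit:
arm_command(steps=[{"fingers": 1, "slide": [0, -0.02, 0.06], "dr": [0, 0, 0]}, {"fingers": 1, "slide": [0, 0, 0], "dr": [0, 0, 0]}, {"fingers": 1, "slide": [0, 0, 0], "dr": [0, 0, 0]}])

```text
t: 26.85
tool_pos: [0.4557, -0.1169, 0.0602]
tcp_rot: [0.648, 0.762, 0.001, 0.001]
contact_force: [2.2, 5.3, 3.4]
opening: 0.172
grip_force: 34.5
```

Emit:
arm_command(steps=[{"fingers": 1, "slide": [0, 0, 0.06], "dr": [0, 0, 0]}, {"fingers": 1, "slide": [0, 0, 0], "dr": [0, 0, 0]}, {"fingers": 1, "slide": [0, 0, 0], "dr": [0, 0, 0]}])

```text
t: 27.15
tool_pos: [0.4556, -0.1169, 0.0589]
tcp_rot: [0.648, 0.762, 0.001, 0.001]
contact_force: [3.7, 4.4, 2.1]
opening: 0.173
grip_force: 34.6
```

Emit:
arm_command(steps=[{"fingers": 1, "slide": [0, 0, 0.06], "dr": [0, 0, 0]}, {"fingers": 1, "slide": [0, 0, 0], "dr": [0, 0, 0]}, {"fingers": 1, "slide": [0, 0, 0], "dr": [0, 0, 0]}])

```text
t: 27.45
tool_pos: [0.4556, -0.1169, 0.0577]
tcp_rot: [0.648, 0.762, 0.001, 0.001]
contact_force: [3.5, 4.2, 2.6]
opening: 0.179
grip_force: 34.6
```

```bash
python3 -c "
from h import *
s=eyes.read_camera('side')[190:300,230:420]; w=eyes.read_camera('scene')[160:330,190:400]
cv2.imwrite('pics/c9.png',np.hstack([cv2.resize(s,(500,400),interpolation=cv2.INTER_CUBIC),cv2.resize(w,(300,400))]))"
```

```text
(no output)
```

View pics/c9.png

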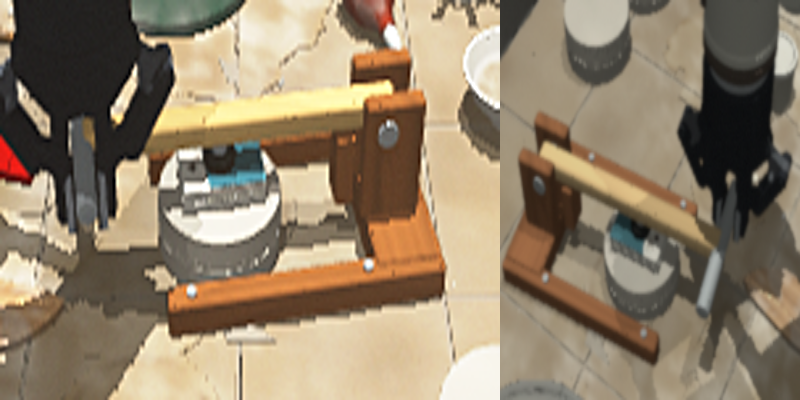

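The side view shows the lever about level with the foot at the tiles. Contact hasn't built up yet, so I'll keep pressing in small steps.

Emit:
arm_command(steps=[{"fingers": 1, "slide": [0, 0, 0.06], "dr": [0, 0, 0]}, {"fingers": 1, "slide": [0, 0, 0], "dr": [0, 0, 0]}, {"fingers": 1, "slide": [0, 0, 0], "dr": [0, 0, 0]}])

```text
t: 27.85
tool_pos: [0.4556, -0.1169, 0.0566]
tcp_rot: [0.648, 0.762, 0.001, 0.001]
contact_force: [2.4, 5.3, 3.7]
opening: 0.174
grip_force: 34.6
```

Emit:
arm_command(steps=[{"fingers": 1, "slide": [0, 0, 0.06], "dr": [0, 0, 0]}, {"fingers": 1, "slide": [0, 0, 0], "dr": [0, 0, 0]}, {"fingers": 1, "slide": [0, 0, 0], "dr": [0, 0, 0]}])

```text
t: 28.15
tool_pos: [0.4556, -0.1169, 0.0556]
tcp_rot: [0.648, 0.762, 0.001, 0.001]
contact_force: [1.5, 4.5, 4.1]
opening: 0.173
grip_force: 34.8
```

Run:
```python
from h import *
np.set_printoptions(precision=4,suppress=True)
s=status.state(); print(s["tool_pos"],s["contact_force"],s["moment"])
C={n:cam(n) for n in ["scene","side"]}
for n in C: eyes.read_camera(n)
for t in ["press_handle","press_foot","grip_left"]:
    A=0;b=0;o=[]
    for n,c in C.items():
        r=models.mark_of(n,t)
        if not r: print(t,n,"none"); continue
        p=np.array(r[0]["point"])*[640,480]; print(t,n,round(r[0]["score"],2),p)
        q=-c[3].T@c[4]; d=c[3].T@np.array([(p[0]-c[1])/c[0],(p[1]-c[2])/c[0],1]); d/=np.linalg.norm(d); M=np.eye(3)-np.outer(d,d); A=A+M; b=b+M@q
    try: print(t,np.linalg.solve(A,b))
    except Exception as e: print(e)
def w(px,py,z):
    a=np.radians(9.3); return [.549+px*np.cos(a)-py*np.sin(a),-.0645+px*np.sin(a)+py*np.cos(a),z]
for th in (.0,-.03,-.045):
    hz=.08+.22*np.sin(th); print(th,"handle exp",[proj(c,w(-.1,0,hz)) for c in C.values()],"left",[proj(c,w(-.1,.036,hz)) for c in C.values()])
im=eyes.read_camera("side")[205:260,285:345]; cv2.imwrite("pics/c10.png",cv2.resize(im,None,fx=10,fy=10,interpolation=cv2.INTER_CUBIC))
```

```text
[ 0.4556 -0.1169  0.0556] [1.4749 4.4727 4.0786] [ 0.768  -0.54   -0.0268]
press_handle scene 0.63 [344.896 262.32 ]
press_handle side 0.92 [261.12  227.808]
press_handle [ 0.4495 -0.0822  0.085 ]
press_foot scene 0.59 [288.32  256.704]
press_foot side 0.92 [310.272 237.984]
press_foot [ 0.5462 -0.0669  0.0501]
grip_left scene 0.85 [338.88  282.576]
grip_left side 0.91 [256.896 218.784]
grip_left [ 0.4386 -0.0456  0.0794]
0.0 handle exp [array([343.9082, 264.6099]), array([261.8426, 229.3783])] left [array([336.4405, 281.2723]), array([260.6196, 218.2152])]
-0.03 handle exp [array([343.7259, 267.017 ]), array([262.1041, 232.1038])] left [array([336.2966, 283.6445]), array([260.8786, 220.908 ])]
-0.045 handle exp [array([343.6356, 268.2098]), array([262.2338, 233.4562])] left [array([336.2253, 284.8198]), array([261.0071, 222.2444])]
```

View pics/c10.png

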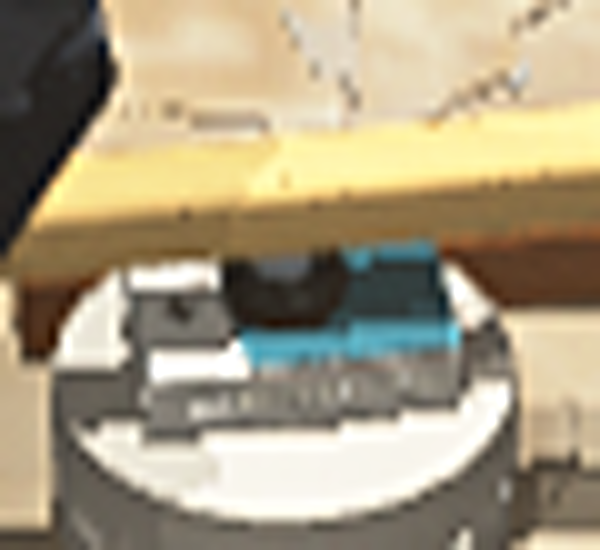

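The handle triangulates to z ≈ 0.082, so the lever is level. The crop shows the foot resting on the blue tile at (285,290), so the bar has crept in the pads. I'll grip harder and press on.

Emit:
arm_command(steps=[{"fingers": 1, "slide": [0, 0, 0], "dr": [0, 0, 0]}, {"fingers": 1, "slide": [0, 0, 0], "dr": [0, 0, 0]}, {"fingers": 1, "slide": [0, 0, 0.06], "dr": [0, 0, 0]}, {"fingers": 1, "slide": [0, 0, 0], "dr": [0, 0, 0]}, {"fingers": 1, "slide": [0, 0, 0], "dr": [0, 0, 0]}], force=90)

```text
t: 29.1
tool_pos: [0.4557, -0.1169, 0.0556]
tcp_rot: [0.647, 0.762, 0.0, 0.0]
contact_force: [-3.4, 7.3, 17.0]
opening: 0.157
grip_force: 88.4
```

Emit:
arm_command(steps=[{"fingers": 1, "slide": [0, 0, 0.06], "dr": [0, 0, 0]}, {"fingers": 1, "slide": [0, 0, 0], "dr": [0, 0, 0]}, {"fingers": 1, "slide": [0, 0, 0], "dr": [0, 0, 0]}])

```text
t: 29.4
tool_pos: [0.4557, -0.1169, 0.0554]
tcp_rot: [0.647, 0.762, 0.0, 0.0]
contact_force: [-8.1, 9.0, 26.8]
opening: 0.16
grip_force: 89.5
```

Emit:
arm_command(steps=[{"fingers": 1, "slide": [0.03, -0.03, -0.03], "dr": [0, 0, 0]}, {"fingers": 1, "slide": [0, 0, 0], "dr": [0, 0, 0]}, {"fingers": 1, "slide": [0, 0, 0], "dr": [0, 0, 0]}, {"fingers": 1, "slide": [0, 0, 0], "dr": [0, 0, 0]}, {"fingers": 1, "slide": [0, 0, 0], "dr": [0, 0, 0]}, {"fingers": 1, "slide": [0, 0, 0], "dr": [0, 0, 0]}])

```text
t: 30.0
tool_pos: [0.4557, -0.1169, 0.0555]
tcp_rot: [0.647, 0.762, 0.001, 0.001]
contact_force: [-3.3, 6.3, 18.3]
opening: 0.157
grip_force: 88.6
```

Emit:
arm_command(steps=[{"fingers": 1, "slide": [0, 0, 0], "dr": [0, 0, 0]}, {"fingers": 1, "slide": [0, 0, 0], "dr": [0, 0, 0]}, {"fingers": 1, "slide": [0, 0, 0], "dr": [0, 0, 0]}, {"fingers": 1, "slide": [0, 0, 0], "dr": [0, 0, 0]}, {"fingers": 1, "slide": [0, 0, 0], "dr": [0, 0, 0]}, {"fingers": 1, "slide": [0, 0, 0], "dr": [0, 0, 0]}])

```text
t: 30.6
tool_pos: [0.4557, -0.1169, 0.0555]
tcp_rot: [0.647, 0.762, 0.001, 0.001]
contact_force: [-3.5, 6.4, 17.9]
opening: 0.162
grip_force: 88.6
```

Run:
```python
from h import *
np.set_printoptions(precision=4,suppress=True)
C={n:cam(n) for n in ["scene","side"]}
for n in C: cv2.imwrite(f"pics/f_{n}.png",eyes.read_camera(n))
for t in ["press_handle","press_foot"]:
    A=0;b=0
    for n,c in C.items():
        p=np.array(models.mark_of(n,t)[0]["point"])*[640,480]
        q=-c[3].T@c[4]; d=c[3].T@np.array([(p[0]-c[1])/c[0],(p[1]-c[2])/c[0],1]); d/=np.linalg.norm(d); M=np.eye(3)-np.outer(d,d); A=A+M; b=b+M@q
    print(t,np.linalg.solve(A,b))
s=status.state(); print(s["t"],s["tool_pos"],s["contact_force"],s["grip_force"])
```

```text
press_handle [ 0.4474 -0.0812  0.0834]
press_foot [ 0.5451 -0.0635  0.0527]
30.9 [ 0.4557 -0.117   0.0555] [-3.8531  5.7048 18.2982] 88.57788562774658
```

The force is steady at about 18 N, the lever is level and the foot is at the stack height. Handing in.

```bash
python3 -c "
from bench import workorder
print(workorder.close_job())"
```

```text
the job is handed in; nothing more can be done
None
```

I stacked two tiles (white, then blue) squarely on the 38 mm mould under the foot and handed the job in with the arm holding the lever about level on the stack by its cross bar, pressing steadily at about 18 N; no verdict came back.

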